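# Snap the fold-down shelf open and park the sample pot on it

### The job

Fold the sprung shelf leaf of the little column stand down, pushing gently on its free end until it goes over centre and snaps level by itself. Then set the sample pot upright in the round nest on the leaf, lowering it softly until it rests there, and let go. Do not ram the leaf against its stop or disturb the other things near by.

Things in the scene. Friction and masses are not known exactly. Their poses are not given: they have to be found in the camera images.
- shelf_stand: Fixed stand of a fold-down sample shelf: grey base plate, 12 mm thick (x -38 to 118 mm, y +-50 mm), column, carriage and hinged leaf. Origin: underside, straight below the hinge axis; z up, x the way the leaf folds down, hinge axis parallel to y. Hinge axis 70 to 110 mm above the worktop: it differs each time, stays, and is not measured; see it or feel for it. Bears no push above 22 N.
- column_top (a point): Centre of the top of the upright column, 135 mm above the worktop, at x = -28 mm of the stand. Column with cap 24 x 38 mm (x by y). The dark carriage clamped on it carries the leaf's hinge; its black lock knob reaches back to x = -68 mm. Axes as the stand's.
- nest_foot (a point): Point on the stand's base plate (top, z = 12 mm), straight below the nest's centre when the leaf is down: x = 62 mm, y = 0 of the stand. Nest: round lip on the leaf, 40 mm inside, 46 mm outside, 4 mm high, centred 62 mm from the hinge axis. With the leaf down, its top face (the nest's floor) is level, 3 mm above the hinge axis. Axes as the stand's.
- shelf_leaf (a joint): Leaf angle, rad: 0 upright on the rest stop (start), 1.571 level along the stand's +x on the other stop. Plate 64 mm wide, 6 thick, free end 117 mm from the hinge axis; push its -x face on the ribbed land, 92 to 117 mm out, towards +x, then ever more down. The spring pulls back with 1 N m at 0, 0.9 at 0.6, none near 1.37 (over centre), then snaps it to 1.571.
- sample_pot_1: Small white sample pot with a red screw cap (one solid piece), 29 mm diameter, 46 mm high, light, standing upright on the worktop. Origin: centre of its underside, z up. Grip it across the diameter from above. It bears no more than 22 N against the shelf when set down, and no drop of over 4 mm.
- stopper: Bystander: black rubber stopper, a tapered plug 29 mm diameter, 30 mm high, standing near the pot (the two may be either way round). Origin: centre of its underside. Leave it alone.
- tube50_pad: Bystander: upright 50 ml tube, 34 mm diameter, 114 mm high, beyond the pot. Origin: centre of its underside. Leave it alone.
- rotor_bucket_d: Bystander: centrifuge bucket, 72 x 124 x 148 mm, standing beyond the work. Origin: centre of its underside. Leave it alone.
Things that resemble listed ones, but are neither listed nor needed, are in the scene too. Of the things that look like the sample_pot_1, take the one that is farthest from the robot's base at the start.

How it is judged (in metres and radians):
On the way, in this order (a step that is already met when the one before it is completed fails the run):
1. the leaf has snapped over to its level stop (value of joint shelf_leaf above 1.5 rad), for 0.2 s.
2. the pot rests in the nest of the leaf (x of sample_pot_1 in the frame of shelf_stand between 0.054 and 0.07 m and y of sample_pot_1 in the frame of shelf_stand between -0.008 and 0.008 m and angle between sample_pot_1's own z axis and vertical below 0.1 rad and contact force between sample_pot_1 and shelf_stand above 0.05 N), for 0.2 s.
At the end, for the whole second after the job is handed in: The leaf is down on its level stop (above 1.5 rad); the sample pot stands still and upright (within 0.1 rad) on the leaf inside the round nest, its centre within 8 mm of the nest's along x and y of the stand, released (all of step 2 and value of joint shelf_leaf above 1.5 rad and height (world z) of sample_pot_1 above 0.065 m and linear speed of sample_pot_1 below 0.02 m/s); the robot touches nothing.
It fails at once if robot pressed on the stand or its leaf with more than 22 N (contact force between any of the fingers, the arm and shelf_stand above 22 N).
It fails at once if pot pressed into the shelf with more than 22 N (contact force between sample_pot_1 and shelf_stand above 22 N).
It fails at once if pot dropped: it fell free of the fingers faster than 0.3 m/s (over about 4 mm) (contact force between the fingers and sample_pot_1 below 0.05 N and linear speed of sample_pot_1 above 0.3 m/s).
It fails at once if a bystander was moved more than 25 mm (distance of any of stopper, tube50_pad, rotor_bucket_d from where it was at the start of the episode above 0.025 m).
It also fails if it takes over 72 s, if anything falls off the work surface, if the arm or the gripper's body presses on something with over 40 N, if the wrist force passes 120 N, or if a joint passes its speed limit or range.

### The arm

A 6-joint arm with a two-finger parallel gripper is mounted at the origin on a cart in front of the work surface, level with it; the furniture and walls round the work are solid. World frame = base frame: x ahead of the robot, y to its left, z up, the work surface at z = 0. Lengths are in mm, angles in rad, forces in N, time in s.
With the tool pointing down it reaches from about 300 to 950 mm from the base axis. Payload 3.1 kg.
Tool frame: the origin (TCP) lies at the very end of the fingers, on their centre line; the grasp point (between the pads) lies 19 mm behind it (env.hold_point_z is the z of the grasp point in the tool frame, in mm); z points along the fingers, y is the line along which they close (so a half turn about z gives the same grasp; the last joint's range is limited). The gripper opens to 85 mm and grips with 20 to 120 N. Pads are 22 mm wide; open, the fingers measure 114 mm over their backs; the gripper's body (76 mm by 85 mm) begins 54 mm behind the grasp point. The pads swing forward as they close: fully open they stand 13 mm farther back than shut.
Start: joints at [1.201, 0.308, 1.634, -0, 1.2, -0.07], TCP at [184.607, 597.12, 231.272] pointing down, gripper open.
Joint ranges: [-3.06, 3.06], [-0.79, 1.96], [0.05, 2.63], [-1.19, 4.34], [0.05, 2.64], [-2.94, 2.94]. Speed limits (rad/s): [2.79, 2.79, 3.14, 3.14, 3.14, 3.14].

### API

Orientations are given as a unit quaternion [x, y, z, w].
In Python, from workcell import telemetry, cams, env gives the robot as it stands.
- The arm moves only by the shell command python3 -m handwheel 'ROWS' [FORCE]. ROWS is JSON, a list of rows, each a list of 3 entries, a list of its own where there are three numbers: the finger opening in mm, from 0 to 85.4, then the shift along the tool's x, y, z in mm, then the turn, a rotation vector about the tool's x, y, z in degrees. A call has 1 to 20 rows; each row is the pose to reach, as a shift and turn from the pose commanded when the call began, along the tool's axes at that moment; what a row does not reach only later rows make up. A row lasts 1/8 s, in which the tool goes at most 62.5 mm and 10.7 degrees, less where a joint would pass 70% of its speed; a pose out of reach is approached as far as the arm can. A call with a gripper value outside its range is refused whole. The fingers move at their own pace and stop on an object; FORCE is the grip in N (left out, the last holds). Time passes only in rows, so rows that repeat a pose let the fingers close. It gives the time, the measured TCP pose, the force, the opening and the grip force at its end, in the units of the state.
- telemetry.get_state(): the state, without advancing time (a new reading comes with each control period).
- cams.camera(name): name is "scene" or "top" or "wrist"; returns a dict with "image" (480x640x3 uint8, blue, green, red), "z_map" (480x640 float32, mm along the optical axis (not along the pixel's ray), 0 where there is no reading), "fx", "fy", "cx", "cy" (pixels), "D" ([k1, k2, p1, p2, k3] as OpenCV has them; the pictures are not rectified), "world_from_camera" (4x4, takes a point from camera to world coordinates). Camera axes: x right, y up, looking along -z (the intrinsics and any distortion apply to the point x, -y, -z); pixel columns grow to the right and rows downward; lengths in mm; the calibration is good to about 2 mm. A picture is of the moment at which its call begins.
- env.sign_off(): hands the job in; it is judged then, once.
The state is a dict: "t": time; "joints": joint angles; "joint_vel": joint speeds; "joint_torque": joint torques, N m; "position": TCP position; "eef_rot": TCP orientation; "force": force on the tool from outside, world axes, zero at the start; "ft_torque": the same for the moment, N m; "finger_gap": opening from 0.0 (shut) to 1.0 (fully open); "gripper_force": force on a finger pad.
Only numpy, scipy, OpenCV 4.12 (cv2) and the standard library are available. Lean on these libraries where they do the work, as an engineer would, in place of code of your own. Each camera call takes 0.05 s, during which the arm holds its last target. There are 200 camera calls.

## Working session

There is one attempt and no reset: what is moved stays moved. The work goes in short steps, Python scripts to look and compute and a shell command to move; the robot and the scene stay as the last step left them, time stands still between calls to the robot, and variables do not carry over. Pictures are saved under pics/ and viewed, at most 10 in all, crops included, and the job is handed in when it is done.

```bash
mkdir -p pics; cat > h.py <<'E'
import numpy as np,cv2
from workcell import telemetry,cams,env
from scipy.spatial.transform import Rotation as R
def cloud(c):
    z=c["z_map"];v,u=np.mgrid[0:480,0:640]
    K=np.array([[c["fx"],0,c["cx"]],[0,c["fy"],c["cy"]],[0,0,1]])
    p=cv2.undistortPoints(np.stack([u.ravel(),v.ravel()],1).astype(np.float64)[:,None],K,np.array(c["D"],float))[:,0].reshape(480,640,2)
    P=np.stack([p[...,0]*z,-p[...,1]*z,-z],-1)
    T=np.array(c["world_from_camera"]);W=P@T[:3,:3].T+T[:3,3]
    W[z<=0]=np.nan
    return W
E
python3 - <<'E'
from h import *
for n in("top","scene"):
    c=cams.camera(n);cv2.imwrite(f"pics/{n}0.png",c["image"]);np.save(f"{n}0.npy",cloud(c));print(n,np.round(c["world_from_camera"],2).tolist())
s=telemetry.get_state();print(s)
E
```

```text
top [[-0.01, 0.99, -0.15, 441.58], [-1.0, -0.01, -0.01, 219.54], [-0.01, 0.15, 0.99, 1081.71], [0.0, 0.0, 0.0, 1.0]]
scene [[-0.88, 0.35, -0.33, 274.16], [-0.48, -0.64, 0.6, 774.54], [0.0, 0.69, 0.73, 780.51], [0.0, 0.0, 0.0, 1.0]]
{'t': 0.1, 'joints': array([ 1.20132187e+00,  3.08913274e-01,  1.63505325e+00, -1.65105158e-06,
        1.19973279e+00, -6.96936358e-02]), 'joint_vel': array([-7.89077629e-04, -2.80701246e-03, -4.09761263e-03, -9.15125017e-05,
       -1.47052989e-03, -1.37304291e-03]), 'joint_torque': array([-1.74584266e-04, -4.16412020e+01, -2.77643967e+01, -7.48606766e-06,
        3.99844110e-03, -1.07963379e-05]), 'position': array([184.31999603, 596.41633873, 230.16769693]), 'eef_rot': array([ 1.49329392e-01,  9.88786945e-01, -1.02820598e-03, -2.28689848e-04]), 'force': array([-0.33212191,  0.40174179, -0.79226264]), 'ft_torque': array([ 0.05705874, -0.02756454, -0.04885188]), 'gripper_force': 0.0, 'finger_gap': 1.0005770142049137}
```

View pics/top0.png

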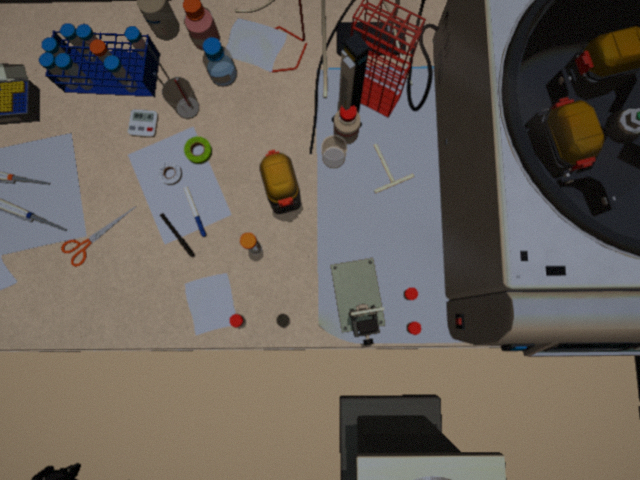

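View pics/scene0.png

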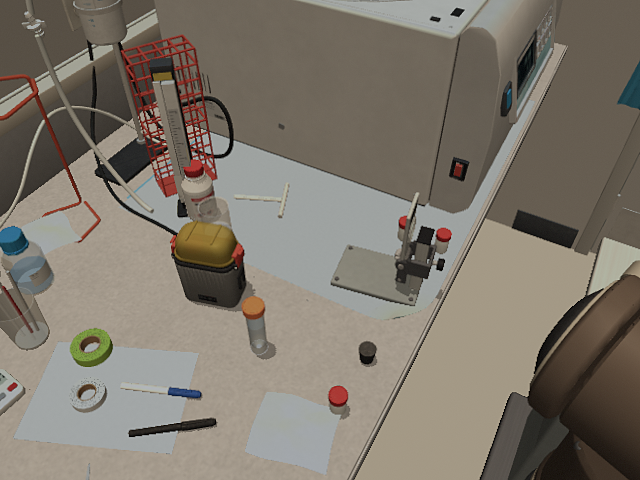

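```bash
python3 - <<'E'
from h import *
W=np.load("top0.npy");im=cv2.imread("pics/top0.png")
for n,(u,v) in dict(potA=(237,321),potB=(411,294),potC=(414,328),stop=(283,320),tube=(249,241),bucket=(280,175),colm=(368,323)).items(): print(n,np.round(W[v,u]))
hsv=cv2.cvtColor(im,cv2.COLOR_BGR2HSV)
m=((hsv[...,0]<6)|(hsv[...,0]>172))&(hsv[...,1]>170)&(hsv[...,2]>90)
k,l,st,ce=cv2.connectedComponentsWithStats(m.astype(np.uint8))
for i in range(1,k):
    if st[i,4]>40 and ce[i][1]>270: q=W[l==i];q=q[q[:,2]>np.nanmedian(q[:,2])-3];print(ce[i],st[i],np.round(np.nanmean(q,0),1),np.round(np.nanmin(q,0)),np.round(np.nanmax(q,0)))
cr=cv2.resize(im[245:355,320:440],None,fx=5,fy=5,interpolation=cv2.INTER_CUBIC)
S=cv2.imread("pics/scene0.png")
cr2=cv2.resize(S[180:315,320:470],None,fx=4,fy=4,interpolation=cv2.INTER_CUBIC)
cv2.imwrite("pics/a.png",cr);cv2.imwrite("pics/b.png",cr2)
# stand points
q=W[245:355,320:395].reshape(-1,3)
for a,b in((8,16),(16,40),(40,100),(100,128),(128,142),(142,240)):
    s=q[(q[:,2]>a)&(q[:,2]<b)]
    if len(s):
        print(a,b,len(s),np.round(s.mean(0),1),np.round(np.percentile(s,[2,98],axis=0)).tolist(), cv2.minAreaRect(s[:,:2].astype(np.float32)))
W=np.load("scene0.npy");q=W.reshape(-1,3)
s=q[(q[:,0]>300)&(q[:,0]<480)&(q[:,1]>90)&(q[:,1]<230)]
for a,b in((8,16),(60,100),(100,130),(130,142),(142,180),(180,240)):
    t=s[(s[:,2]>a)&(s[:,2]<b)]
    if len(t): print(a,b,len(t),np.round(t.mean(0),1),np.round(np.percentile(t,[2,98],axis=0)).tolist(),cv2.minAreaRect(t[:,:2].astype(np.float32)))
E
```

```text
potA [440. 414.  45.]
potB [494.  38.  50.]
potC [422.  33.  45.]
stop [441. 316.  31.]
tube [603. 379. 113.]
bucket [735. 313. 141.]
colm [434. 139. 134.]
[410.75229358 293.26605505] [405 288  12  11 109] [496.2  37.8  46.2] [486.  26.  43.] [508.  50.  51.]
[235.85950413 320.30578512] [230 315  13  12 121] [441.8 416.6  46.2] [429. 405.  43.] [453. 429.  52.]
[414.         327.63247863] [408 322  13  12 117] [422.8  33.7  46. ] [411.  20.  43.] [435.  47.  51.]
8 16 2599 [501.6 159.6  12. ] [[416.0, 100.0, 8.0], [572.0, 222.0, 16.0]] ((488.10107421875, 171.66201782226562), (167.9984893798828, 141.6291961669922), 8.628975868225098)
16 40 132 [467.5 185.4  17.8] [[414.0, 104.0, 16.0], [563.0, 235.0, 24.0]] ((490.47113037109375, 174.82550048828125), (141.87261962890625, 139.92750549316406), 9.377284049987793)
40 100 412 [432.  144.6  84.1] [[393.0, 115.0, 66.0], [473.0, 170.0, 94.0]] ((432.89117431640625, 141.14427185058594), (84.37522888183594, 54.32661437988281), 8.936346054077148)
100 128 4 [444.2 171.5 107.6] [[422.0, 158.0, 102.0], [454.0, 177.0, 114.0]] ((437.02386474609375, 167
[... 810 characters left out ...]
7.8 115.4] [[418.0, 128.0, 101.0], [455.0, 177.0, 129.0]] ((436.3721008300781, 151.1213836669922), (38.59133529663086, 55.631160736083984), 0.8649424314498901)
130 142 312 [432.3 145.8 135.2] [[417.0, 123.0, 131.0], [455.0, 177.0, 140.0]] ((436.79388427734375, 148.57530212402344), (42.62302017211914, 54.91776657104492), 4.834240436553955)
142 180 173 [451.7 161.3 160.3] [[447.0, 124.0, 143.0], [457.0, 178.0, 179.0]] ((452.1405029296875, 148.47665405273438), (8.948831558227539, 59.367408752441406), 2.7919299602508545)
180 240 150 [455.1 150.4 189.1] [[450.0, 117.0, 181.0], [462.0, 177.0, 193.0]] ((456.1325988769531, 145.7260284423828), (7.15979528427124, 65.74411010742188), 8.061556816101074)
```

View pics/a.png

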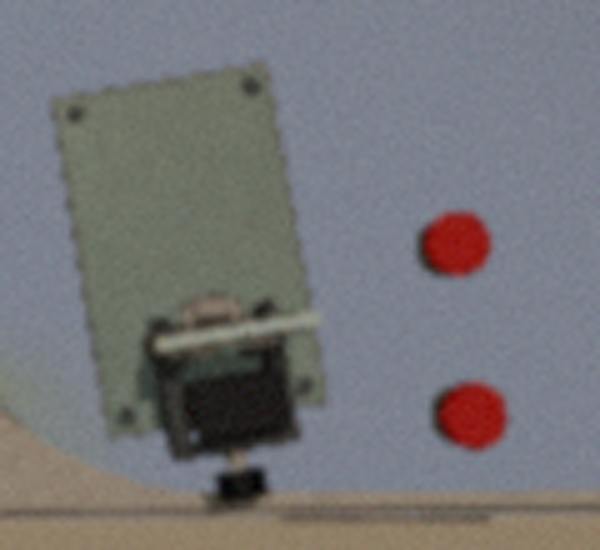

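View pics/b.png

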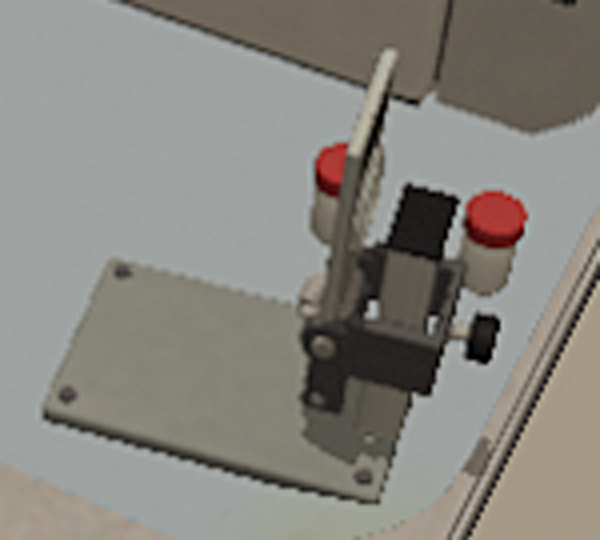

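```bash
cat >> h.py <<'E'
def pix(c,u,v,z):
    K=np.array([[c["fx"],0,c["cx"]],[0,c["fy"],c["cy"]],[0,0,1]])
    p=cv2.undistortPoints(np.array([[[u,v]]],float),K,np.array(c["D"],float))[0,0]
    T=np.array(c["world_from_camera"]);d=T[:3,:3]@[p[0],-p[1],-1];o=T[:3,3]
    return o+d*(z-o[2])/d[2]
def go(xyz,yaw_y=None):
    "shift/turn in tool axes to world TCP xyz with tool y at heading yaw_y deg, pointing down"
    s=telemetry.get_state();r=R.from_quat(s["eef_rot"])
    print("shift",np.round(r.inv().apply(np.array(xyz)-s["position"]),1),end=" ")
    if yaw_y is not None:
        a=np.radians(yaw_y);y=np.array([np.cos(a),np.sin(a),0]);z=np.array([0,0,-1]);x=np.cross(y,z)
        t=R.from_matrix(np.stack([x,y,z],1));print("turn",np.round((r.inv()*t).as_rotvec(degrees=True),1),end=" ")
    print("at",np.round(s["position"],1),"F",np.round(s["force"],1))
E
python3 - <<'E'
from h import *
c=cams.camera("top")
P=[pix(c,320+u/5,245+v/5,12)[:2] for u,v in((52,100),(265,62),(325,402),(110,437))]
P=np.array(P);print(P.round(1))
TL,TR,BR,BL=P
print("sizes",[np.linalg.norm(x).round(1) for x in(TL-TR,TR-BR,BR-BL,BL-TL)])
ang=[np.degrees(np.arctan2(*v[::-1])) for v in(TL-BL,TR-BR)]+[np.degrees(np.arctan2(*v[::-1]))-90 for v in(TL-TR,BL-BR)]
print(ang)
yaw=np.radians(9.0);ex=np.array([np.cos(yaw),np.sin(yaw)]);ey=np.array([-ex[1],ex[0]])
print("origin from plate",P.mean(0)-40*ex,"nest",P.mean(0)+22*ex)
W=np.load("top0.npy").reshape(-1,3);S=np.load("scene0.npy").reshape(-1,3)
for q in(W,S):
    t=q[(abs(q[:,0]-432)<45)&(abs(q[:,1]-143)<45)]
    ct=t[abs(t[:,2]-135)<3]; ct=ct[ct[:,0]<446]
    l=t[(t[:,2]>170)]
    print("col",((ct[:,:2].max(0)+ct[:,:2].min(0))/2).round(1),"leaf",np.round((l.max(0)+l.min(0))/2,1),np.sort(l[:,2])[-8:].round(1))
E
```

```text
[[563.3 210.5]
 [579.6 114. ]
 [427.6  91.3]
 [413.2 186.7]]
sizes [np.float64(97.9), np.float64(153.7), np.float64(96.5), np.float64(152.0)]
[np.float64(9.033124104364083), np.float64(8.475902148969233), np.float64(9.580412586807512), np.float64(8.599709145843306)]
origin from plate [456.38008555 144.36722603] nest [517.61676267 154.06616286]
col [430.3 141.1] leaf [457.5 146.2 189.8] [193.  193.  193.2 193.4 193.7 194.  194.3 195.9]
col [429.3 140.5] leaf [456.  145.6 181.8] [192.6 192.6 192.9 193.  193.  193.1 193.2 193.5]
```

```bash
python3 -c "
from h import *
go((425,140,236),99)"
```

```text
shift [-364.7 -365.1   -5.1] turn [ -0.1  -0.  -26.2] at [184.4 596.5 230.3] F [0.1 0.8 0.3]
```

```bash
python3 -m handwheel '[[0,[-60,-60,-5],[0,0,-6]],[0,[-100,-100,-5],[0,0,-10]],[0,[-140,-140,-5],[0,0,-14]],[0,[-180,-180,-5],[0,0,-18]],[0,[-220,-220,-5],[0,0,-22]],[0,[-260,-260,-5],[0,0,-26]],[0,[-300,-300,-5],[0,0,-26]],[0,[-335,-335,-5],[0,0,-26]],[0,[-355,-355,-5],[0,0,-26]],[0,[-365,-365,-5],[0,0,-26]],[0,[-365,-365,-5],[0,0,-26]],[0,[-365,-365,-5],[0,0,-26]],[0,[-365,-365,-5],[0,0,-26]],[0,[-365,-365,-5],[0,0,-26]]]' 40; python3 -c "
from h import *
go((425,140,183),99)"
```

```text
t: 1.9
position: [425.2, 141.3, 236.3]
eef_rot: [-0.078, 0.997, 0.0, -0.0]
force: [1.0, 0.0, 0.7]
finger_gap: -0.002
gripper_force: 0.0
shift [ 0.4 -1.3 53.3] turn [ 0.  -0.  -0.1] at [425.2 141.3 236.3] F [1.  0.  0.7]
```

```bash
python3 -m handwheel '[[0,[0,-1,25],[0,0,0]],[0,[0,-1,45],[0,0,0]],[0,[0,-1,53],[0,0,0]],[0,[0,-1,53],[0,0,0]],[0,[-6,-1,53],[0,0,0]],[0,[-12,-1,53],[0,0,0]],[0,[-14,-1,53],[0,0,0]],[0,[-14,-1,53],[0,0,0]]]'; python3 - <<'E'
from h import *
c=cams.camera("scene");cv2.imwrite("pics/c.png",cv2.resize(c["image"][120:330,300:520],None,fx=2.8,fy=2.8,interpolation=cv2.INTER_CUBIC))
E
```

```text
t: 2.9
position: [439.9, 141.8, 183.5]
eef_rot: [-0.077, 0.997, 0.0, 0.0]
force: [0.1, 0.7, 0.7]
finger_gap: 0.0
gripper_force: 0.0
```

View pics/c.png

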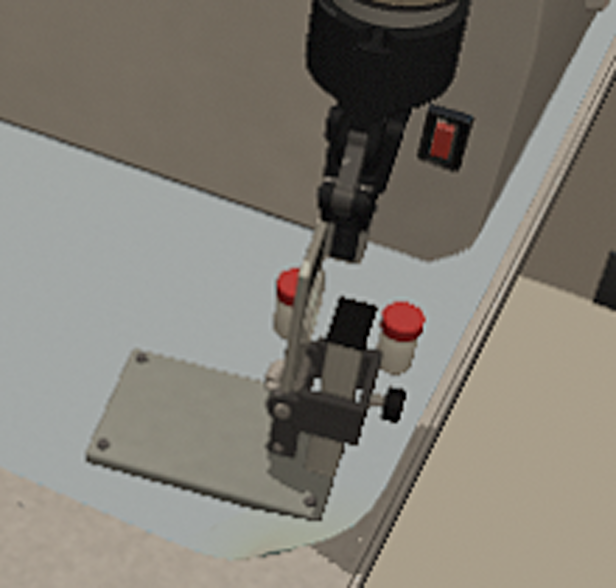

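```bash
python3 -m handwheel '[[0,[-2,0,0],[0,0,0]],[0,[-4,0,0],[0,0,0]],[0,[-6,0,0],[0,0,0]],[0,[-9,0,0],[0,0,0]],[0,[-12,0,0.2],[0,0,0]],[0,[-14,0,0.2],[0,0,0]]]'
```

```text
t: 3.7
position: [450.0, 143.4, 182.7]
eef_rot: [-0.077, 0.997, -0.0, -0.004]
force: [-8.3, -1.2, 6.0]
finger_gap: 0.002
gripper_force: 4.5
```

```bash
python3 -m handwheel '[[0,[-5,0,0.5],[0,0,0]],[0,[-10.5,0,1.3],[0,0,0]],[0,[-15.5,0,2.3],[0,0,0]],[0,[-21,0,3.7],[0,0,0]],[0,[-26,0,5.2],[0,0,0]],[0,[-31,0,7],[0,0,0]],[0,[-36,0,9.2],[0,0,0]],[0,[-41,0,11.4],[0,0,0]]]';  python3 -c "
from h import *
go((456.8,145.2,77),99)"
```

```text
t: 4.7
position: [492.5, 150.0, 172.2]
eef_rot: [-0.077, 0.997, -0.0, -0.002]
force: [-5.4, -1.7, 6.7]
finger_gap: 0.003
gripper_force: 4.3
shift [35.6  0.7 95.3] turn [-0.  -0.2 -0.2] at [492.5 150.  172.2] F [-5.4 -1.7  6.7]
```

```bash
python3 -m handwheel '[[0,[-4.5,0,2.5],[0,0,0]],[0,[-9,0,5.3],[0,0,0]],[0,[-13.3,0,8.3],[0,0,0]],[0,[-17.5,0,11.5],[0,0,0]],[0,[-21.5,0,15],[0,0,0]],[0,[-25.5,0,18.5],[0,0,0]],[0,[-29.2,0,22.4],[0,0,0]],[0,[-32.7,0,26.4],[0,0,0]],[0,[-36,0,30.6],[0,0,0]],[0,[-39.2,0,35],[0,0,0]],[0,[-42,0,39.4],[0,0,0]],[0,[-44.8,0,44],[0,0,0]]]';  python3 -c "
from h import *
go((456.8,145.2,77),99)"
```

```text
t: 6.2
position: [539.9, 157.4, 128.9]
eef_rot: [-0.077, 0.997, 0.0, 0.002]
force: [-0.8, -0.2, 4.7]
finger_gap: 0.001
gripper_force: 2.1
shift [84.1  0.6 51.6] turn [ 0.   0.2 -0.2] at [539.9 157.4 128.9] F [-0.8 -0.2  4.7]
```

```bash
python3 -m handwheel '[[0,[-2.4,0,4.8],[0,0,0]],[0,[-4.6,0,9.6],[0,0,0]],[0,[-6.4,0,14.5],[0,0,0]],[0,[-8.2,0,19.6],[0,0,0]],[0,[-9,0,22.5],[0,0,0]],[0,[-9.7,0,25],[0,0,0]],[0,[-10.2,0,27],[0,0,0]],[0,[-10.5,0,28.5],[0,0,0]],[0,[-10.8,0,30],[0,0,0]],[0,[-10.8,0,30],[0,0,0]]]';  python3 -c "
from h import *
go((456.8,145.2,77),99)
c=cams.camera('scene');S=cloud(c).reshape(-1,3)
np.save('s2.npy',S);q=S[:,:2]-[456.8,145.2]
ex=np.array([.9877,.1564]);ey=np.array([-.1564,.9877]);a=q@ex;b=q@ey
for lo,hi in((5,20),(20,35),(90,100),(100,110),(110,116)):
  m=(a>lo)&(a<hi)&(abs(b)<30)&(S[:,2]>30)&(S[:,2]<150);print(lo,m.sum(),np.round(np.nanpercentile(S[m,2],[10,30,50,70,90]),1) if m.sum() else '')
cv2.imwrite('pics/d.png',cv2.resize(c['image'][120:330,300:520],None,fx=2.8,fy=2.8,interpolation=cv2.INTER_CUBIC))
"
```

```text
t: 7.45
position: [548.6, 158.7, 97.5]
eef_rot: [-0.077, 0.997, -0.0, -0.0]
force: [1.4, 1.0, 0.1]
finger_gap: -0.001
gripper_force: 0.0
shift [92.8  0.8 20.5] turn [-0.  -0.  -0.2] at [548.6 158.7  97.5] F [1.4 1.  0.1]
5 192 [72.4 78.  78.8 79.7 81.7]
20 230 [78.7 79.8 80.5 81.3 82.3]
90 142 [ 86.3  87.5  88.8 111.1 122.9]
100 108 [ 86.9  88.1  88.9  90.1 112.1]
110 73 [87.4 88.6 89.3 90.  91. ]
```

View pics/d.png

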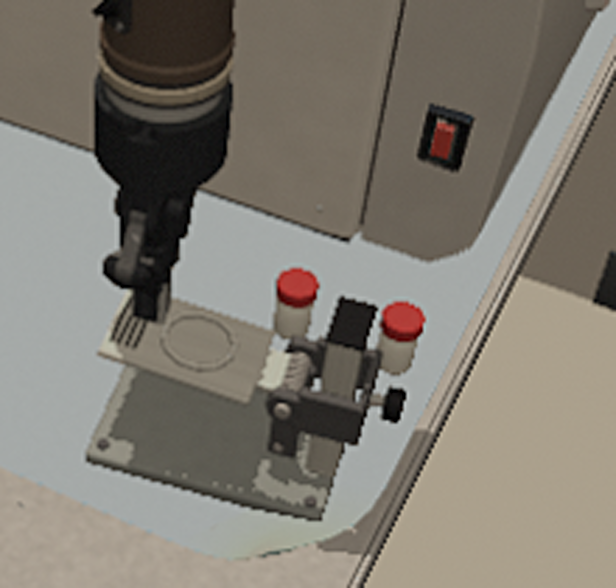

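```bash
python3 -m handwheel '[[0,[0,0,-30],[0,0,0]],[0,[0,0,-70],[0,0,0]],[0,[0,0,-105],[0,0,0]],[0,[0,0,-105],[0,0,0]],[60,[0,0,-105],[0,0,0]],[60,[0,0,-105],[0,0,0]]]';  python3 -c "
from h import *
go((441.5,416.8,130),99)
C=cams.camera('scene');S=cloud(C)
q=S.reshape(-1,3)-[456.8,145.2,0]
ex=np.array([.9877,.1564]);ey=np.array([-.1564,.9877]);a=q[:,:2]@ex;b=q[:,:2]@ey
for lo,hi in((5,20),(20,35),(45,75),(90,100),(100,110),(110,116)):
  m=(a>lo)&(a<hi)&(abs(b)<30)&(q[:,2]>30)&(q[:,2]<150);print(lo,m.sum(),np.round(np.nanpercentile(q[m,2],[10,30,50,70,90]),1) if m.sum() else '')
m=(q[:,2]>72)&(q[:,2]<90)&(a>0)&(a<130)&(abs(b)<45);print('leaf a,b range',np.percentile(a[m],[1,99]),np.percentile(b[m],[1,99]))
im=C['image'];h=cv2.cvtColor(im,cv2.COLOR_BGR2HSV);m=((h[...,0]<6)|(h[...,0]>172))&(h[...,1]>150)
m[:370]=0;m[:,:310]=0
p=S[m];print('cap',np.round(np.nanmin(p,0)),np.round(np.nanmax(p,0)))
p=p[p[:,2]>44];print(p.mean(0).round(1),(p.max(0)+p.min(0))/2)
"
```

```text
t: 8.25
position: [547.5, 158.4, 200.8]
eef_rot: [-0.077, 0.997, -0.0, -0.002]
force: [0.0, -0.1, 0.1]
finger_gap: 0.418
gripper_force: 0.0
shift [ 64.8 271.6  70.9] turn [-0.  -0.2 -0.2] at [547.5 158.4 200.8] F [ 0.  -0.1  0.1]
5 189 [73.2 76.9 77.9 78.9 81. ]
20 226 [76.2 77.2 77.6 78.2 79.2]
45 443 [76.1 77.2 78.  79.1 81. ]
90 141 [76.4 77.5 77.9 78.6 79.8]
100 142 [76.4 77.2 78.  78.8 79.9]
110 86 [76.1 77.1 77.6 78.2 79. ]
leaf a,b range [  1.24730189 115.8881605 ] [-31.07811807  32.41633643]
cap [427. 404.  36.] [455. 433.  49.]
[441.5 418.6  45.9] [441.17228348 418.58436484  46.37419144]
```

```bash
python3 -m handwheel '[[60,[10,45,0],[0,0,0]],[60,[23,95,0],[0,0,0]],[60,[35,145,10],[0,0,0]],[60,[47,195,30],[0,0,0]],[60,[58,240,50],[0,0,0]],[60,[65,265,65],[0,0,0]],[60,[65,272,71],[0,0,0]],[60,[65,272,71],[0,0,0]],[60,[65,272,71],[0,0,0]]]';  python3 -c "
from h import *
go((441.5,417.5,14),99)
C=cams.camera('wrist');S=cloud(C)
im=C['image'];h=cv2.cvtColor(im,cv2.COLOR_BGR2HSV);m=((h[...,0]<6)|(h[...,0]>172))&(h[...,1]>150)
p=S[m];p=p[p[:,2]>44];print(len(p),p.mean(0).round(1),((p.max(0)+p.min(0))/2).round(1))
"
```

```text
t: 9.43
position: [443.8, 416.7, 132.1]
eef_rot: [-0.076, 0.997, -0.0, 0.0]
force: [-0.4, -1.0, -0.7]
finger_gap: 0.701
gripper_force: 0.0
shift [  2.2   1.1 118.1] turn [-0.   0.  -0.2] at [443.8 416.7 132.1] F [-0.4 -1.  -0.7]
1322 [440.9 416.7  45.7] [441.2 416.6  46. ]
```

Pot confirmed at about (441.3, 417). Descend and grip.

```bash
python3 -m handwheel '[[60,[2,0.5,40],[0,0,0]],[60,[2,0.5,80],[0,0,0]],[60,[2,0.5,105],[0,0,0]],[60,[2,0.5,118],[0,0,0]],[60,[2,0.5,118],[0,0,0]],[60,[2,0.5,118],[0,0,0]],[20,[2,0.5,118],[0,0,0]],[20,[2,0.5,118],[0,0,0]],[20,[2,0.5,118],[0,0,0]],[20,[2,0.5,118],[0,0,0]],[20,[2,0.5,118],[0,0,0]],[20,[2,0.5,118],[0,0,0]],[20,[2,0.5,118],[0,0,0]],[20,[2,0.5,118],[0,0,0]]]' 30
```

```text
t: 11.22
position: [441.6, 418.3, 14.8]
eef_rot: [-0.077, 0.997, 0.0, 0.001]
force: [0.3, -1.5, 5.9]
finger_gap: 0.326
gripper_force: 29.4
```

```bash
python3 -c "
from h import *
go((441.5,417.5,150),99)
print(telemetry.get_state()['position'])"
```

```text
shift [   0.    -0.7 -135.2] turn [ 0.   0.1 -0.2] at [441.6 418.3  14.8] F [ 0.3 -1.5  5.9]
[441.62795279 418.33744105  14.80206673]
```

```bash
python3 -m handwheel '[[20,[0,0,-10],[0,0,0]],[20,[0,0,-40],[0,0,0]],[20,[0,0,-90],[0,0,0]],[20,[0,0,-130],[0,0,0]],[20,[0,0,-140],[0,0,0]],[20,[0,0,-140],[0,0,0]]]' 30; python3 -c "
from h import *
go((518,155,150),99)"
```

```text
t: 11.98
position: [440.7, 417.7, 153.8]
eef_rot: [-0.077, 0.997, 0.0, 0.0]
force: [-0.5, -0.8, 0.1]
finger_gap: 0.328
gripper_force: 29.6
shift [ -36.1 -271.4    3.7] turn [ 0.   0.  -0.2] at [440.7 417.7 153.8] F [-0.5 -0.8  0.1]
```

```bash
python3 -m handwheel '[[20,[-4,-30,0],[0,0,0]],[20,[-10,-75,0],[0,0,0]],[20,[-16,-120,0],[0,0,0]],[20,[-22,-165,0],[0,0,0]],[20,[-28,-210,0],[0,0,0]],[20,[-33,-245,0],[0,0,0]],[20,[-35,-263,0],[0,0,0]],[20,[-36,-271.5,0],[0,0,0]],[20,[-36,-271.5,0],[0,0,0]],[20,[-36,-271.5,20],[0,0,0]],[20,[-36,-271.5,38],[0,0,0]],[20,[-36,-271.5,40],[0,0,0]],[20,[-36,-271.5,40],[0,0,0]]]'; python3 - <<'E'
from h import *
go((518,155,93),99)
w=cams.camera('wrist');C=cams.camera('scene');S=cloud(C)
im=C['image'];h=cv2.cvtColor(im,cv2.COLOR_BGR2HSV)
cv2.imwrite('pics/e.png',np.hstack([cv2.resize(im[180:330,310:460],(400,400),interpolation=cv2.INTER_CUBIC),cv2.resize(w['image'],(400,400))]))
E
```

```text
t: 13.6
position: [517.9, 155.4, 113.5]
eef_rot: [-0.077, 0.997, 0.0, -0.0]
force: [0.2, 1.0, 0.5]
finger_gap: 0.329
gripper_force: 29.7
shift [-0.1 -0.4 20.5] turn [ 0.  -0.  -0.1] at [517.9 155.4 113.5] F [0.2 1.  0.5]
```

View pics/e.png

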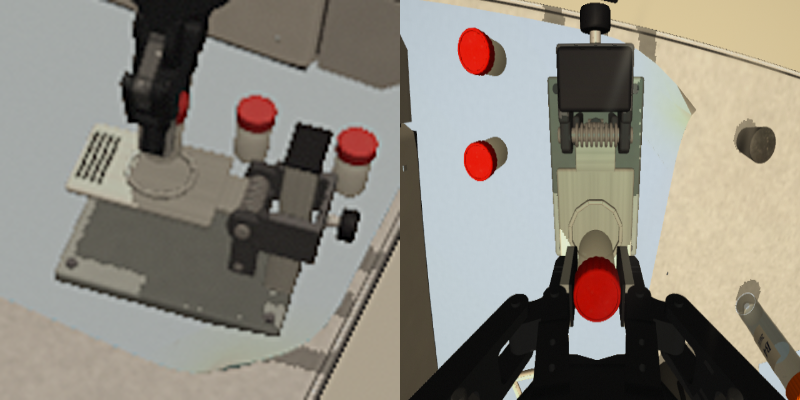

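```bash
python3 -m handwheel '[[20,[0,0,5],[0,0,0]],[20,[0,0,10],[0,0,0]],[20,[0,0,14],[0,0,0]],[20,[0,0,16],[0,0,0]],[20,[0,0,17],[0,0,0]],[20,[0,0,18],[0,0,0]],[20,[0,0,18],[0,0,0]],[20,[0,0,18],[0,0,0]]]'
```

```text
t: 14.7
position: [518.1, 155.0, 95.8]
eef_rot: [-0.077, 0.997, 0.0, 0.0]
force: [-0.9, -0.4, -0.4]
finger_gap: 0.327
gripper_force: 29.7
```

```bash
python3 -m handwheel '[[20,[0,0,0.7],[0,0,0]],[20,[0,0,1.4],[0,0,0]],[20,[0,0,1.4],[0,0,0]],[20,[0,0,1.4],[0,0,0]]]'
```

```text
t: 15.2
position: [518.0, 155.0, 94.3]
eef_rot: [-0.077, 0.997, -0.0, -0.0]
force: [0.7, 0.5, -0.4]
finger_gap: 0.329
gripper_force: 29.7
```

```bash
python3 -m handwheel '[[20,[0,0,0.5],[0,0,0]],[20,[0,0,1],[0,0,0]],[20,[0,0,1],[0,0,0]],[20,[0,0,1],[0,0,0]]]';python3 -m handwheel '[[20,[0,0,0.5],[0,0,0]],[20,[0,0,1],[0,0,0]],[20,[0,0,1],[0,0,0]],[20,[0,0,1],[0,0,0]]]'
```

```text
t: 15.7
position: [518.0, 155.0, 93.3]
eef_rot: [-0.077, 0.997, 0.0, 0.0]
force: [0.2, -0.3, 0.7]
finger_gap: 0.331
gripper_force: 29.7
t: 16.2
position: [518.2, 155.0, 92.5]
eef_rot: [-0.077, 0.997, 0.0, 0.0]
force: [0.1, 0.1, 1.8]
finger_gap: 0.33
gripper_force: 29.7
```

```bash
python3 -m handwheel '[[20,[0,0,0.5],[0,0,0]],[20,[0,0,0.8],[0,0,0]],[20,[0,0,0.8],[0,0,0]],[20,[0,0,0.8],[0,0,0]]]'
```

```text
t: 16.7
position: [518.6, 155.0, 92.3]
eef_rot: [-0.077, 0.997, 0.0, 0.0]
force: [-1.6, 0.2, 5.3]
finger_gap: 0.327
gripper_force: 30.0
```

```bash
python3 -m handwheel '[[27,[0,0,0],[0,0,0]],[30,[0,0,0],[0,0,0]],[34,[0,0,0],[0,0,0]],[40,[0,0,0],[0,0,0]],[48,[0,0,0],[0,0,0]],[48,[0,0,0],[0,0,0]],[48,[0,0,0],[0,0,0]]]' 20; python3 -m handwheel '[[48,[0,0,-8],[0,0,0]],[48,[0,0,-20],[0,0,0]],[48,[0,0,-45],[0,0,0]],[48,[0,0,-85],[0,0,0]],[48,[0,0,-110],[0,0,0]],[48,[0,0,-110],[0,0,0]],[48,[0,0,-110],[0,0,0]],[48,[0,0,-110],[0,0,0]]]'; python3 - <<'E'
from h import *
C=cams.camera('scene');T=cams.camera('top')
for c,r in((C,(150,300,310,450)),(T,(250,350,320,395))):
    S=cloud(c);h=cv2.cvtColor(c['image'],cv2.COLOR_BGR2HSV);m=((h[...,0]<6)|(h[...,0]>172))&(h[...,1]>150)
    p=S[m];p=p[(p[:,2]>112)&(p[:,2]<135)&(abs(p[:,0]-518)<40)&(abs(p[:,1]-155)<40)];p=p[p[:,2]>np.median(p[:,2])-3] if len(p) else p
    if len(p): q=(p.max(0)+p.min(0))/2;d=p.mean(0)[:2]-[456.8,145.2];print(len(p),p.mean(0).round(1),q.round(1),'local',d@[.9877,.1564],d@[-.1564,.9877])
cv2.imwrite('pics/f.png',cv2.resize(C['image'][160:330,310:460],None,fx=3.5,fy=3.5,interpolation=cv2.INTER_CUBIC))
E
```

```text
t: 17.58
position: [518.0, 154.9, 91.4]
eef_rot: [-0.077, 0.997, -0.0, -0.0]
force: [-0.1, 0.4, -0.3]
finger_gap: 0.562
gripper_force: 0.0
t: 18.58
position: [516.8, 154.7, 199.8]
eef_rot: [-0.077, 0.997, -0.0, -0.002]
force: [0.2, 0.0, -0.7]
finger_gap: 0.562
gripper_force: 0.0
161 [517.3 157.4 123.6] [517.3 156.3 123.8] local 61.62344629291452 2.5492525335443847
```

View pics/f.png

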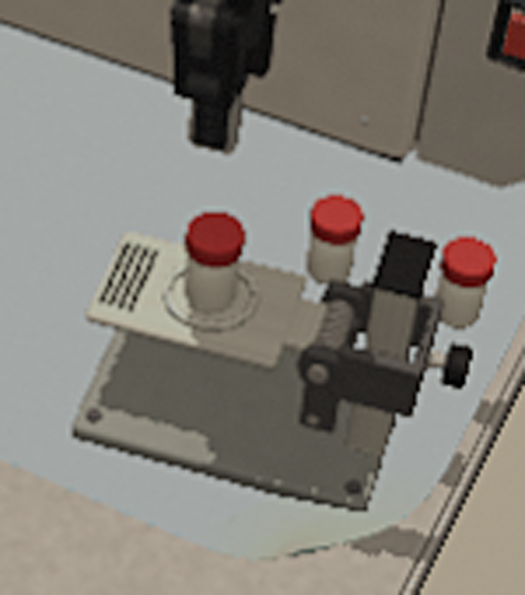

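The pot stands upright inside the ring (around pixel 212, 290), the leaf is level, and the gripper is clear.

```bash
python3 -c "
from workcell import env
print(env.sign_off())"
```

```text
the job is handed in; nothing more can be done
None
```

The leaf snapped down to level, the sample pot stands upright in the nest about 2.5 mm off centre by camera and released, and the job is handed in; the sign-off returned no verdict.

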